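# Stow the measuring spoon, snap the tray cover down level and park the mug on it

## Robot

A 7-joint arm with a two-finger parallel gripper is mounted at the origin on the work surface. World frame = base frame: x ahead of the robot, y to its left, z up, the work surface at z = 0. Lengths are in m, angles in rad, forces in N, time in s.
With the tool pointing down it reaches from about 0.425 to 1.025 m from the base axis. Payload 3.6 kg.
Tool frame: the origin (TCP) lies on the front face of the gripper's body, between the roots of the fingers; the fingertips stand 73 mm ahead of it and the grasp point (between the pads) lies 54 mm ahead of it; z points along the fingers, y is the line along which they close (so a half turn about z gives the same grasp; the last joint's range is limited). The gripper opens to 85 mm and grips with 20 to 120 N. Pads are 22 mm wide; open, the fingers measure 114 mm over their backs; the gripper's body (76 mm by 85 mm) begins 54 mm behind the grasp point. The pads swing forward as they close: fully open they stand 13 mm farther back than shut.
Start: joints at [-1.389, 0.591, 0.048, 1.609, -0.033, 0.943, -0.034], TCP at [0.197, 0.698, 0.304] pointing down, gripper open.
Joint ranges: [-2.69, 2.69], [-0.47, 2.24], [-1.27, 1.36], [0.19, 2.51], [-1.53, 4.68], [0.08, 2.07], [-3.09, 3.09]. Speed limits (rad/s): [2.57, 2.57, 3.14, 3.14, 3.14, 3.14, 3.14].

## Interface

Orientations are given as [roll, pitch, yaw] about the fixed x, y, z axes, in that order (R = Rz(yaw) Ry(pitch) Rx(roll)).
In Python, from bench import sensors, viewer, order gives the robot as it stands.
- The arm moves only by the tool jog_arm, never from a script. Its argument "series" is a list of rows, each an object of numbers: "tx", "ty", "tz": the shift along the world's x, y, z in m; "wx", "wy", "wz": the turn, a rotation vector about the world's x, y, z in rad. In form: [{"tx": .., "ty": .., "tz": .., "wx": .., "wy": .., "wz": ..}, ...]. A call has 1 to 12 rows; each row shifts and turns the commanded pose from where the row before left it; what a row does not reach is not made up. A row lasts 1/12 s, in which the tool goes at most 41.7 mm and 7.16 degrees, less where a joint would pass 70% of its speed; a pose out of reach is approached as far as the arm can. A call is refused whole if a number of a shift passes 0.0417 or a number of a turn 0.125, either way. A call with a gripper value outside its range is refused whole. "claw" is the finger opening in m, from 0 to 0.0854, set as the call begins (left out, the last holds). The fingers move at their own pace and stop on an object; "newtons" is the grip in N (left out, the last holds). Time passes only in rows, so rows that do not move let the fingers close. It gives the time, the measured TCP pose, the force, the opening and the grip force at its end, in the units of the state.
- sensors.get_state(): the state, without advancing time (a new reading comes with each control period).
- viewer.read_camera(name): name is "scene" or "top" or "wrist"; returns a dict with "color" (480x640x3 uint8, red, green, blue), "z_map" (480x640 float32, m along the optical axis (not along the pixel's ray), 0 where there is no reading), "fx", "fy", "cx", "cy" (pixels), "R" (3x3) and "t" (3): a world point X has camera coordinates R X + t; the wrist camera has in their place "tool_from_camera" (4x4, takes a point from camera to tool coordinates, whose origin is the TCP and whose axes are the flange's). Camera axes: x right, y down, z forward; pixel columns grow to the right and rows downward; lengths in m; the calibration is good to about 2 mm. A picture is of the moment at which its call begins: read the wrist's pose just before it.
- order.close_job(): hands the job in; it is judged then, once.
The state is a dict: "clock": time; "joint_positions": joint angles; "qvel": joint speeds; "joint_torque": joint torques, N m; "eef_pos": TCP position; "tcp_rot": TCP orientation; "force": force on the tool from outside, world axes, zero at the start; "ft_torque": the same for the moment, N m; "gripper_width": finger opening in m; "finger_force": force on a finger pad.
Only numpy, scipy, OpenCV 4.12 (cv2) and the standard library are available. Lean on these libraries where they do the work, as an engineer would, in place of code of your own. Each camera call takes 0.05 s, during which the arm holds its last target. There are 200 camera calls.

## Task

Lay the steel measuring spoon in the long white tray, then put the green cover plate squarely on the tray between the two orange sprung catches and press it down past both until it sits level on the tray's rim all round. Last, stand the orange mug upright on the middle of the cover, and leave the other things on the bench where they are.

Things in the scene. Friction and masses are not known exactly. Their poses are not given: they have to be found in the camera images.
- tray_rim (a point): Fixed long white open tray. This point: centre of its mouth at rim height, 24 mm above the bench. y runs along the tray, x across, z up. Outside 50 mm (x) by 150 mm (y), walls 3 mm, inner floor 3 mm above the bench. An orange catch stands at each end. Seated, the cover's underside rests on the rim (cover centre 4 mm above this point); the mug stands on the cover's top, 8 mm above the rim.
- catch_l_nose (a point): Nose of the orange sprung catch at the tray's +y end: 72.5 mm along y, 10 mm above the rim, 36 mm wide (x). Above it a slick ramp leans outward to y = 79 mm at 24 mm above the rim, the catch's top. The catch slides outward up to 8 mm against a spring; pushing the cover's end down past the nose takes about 3 to 6 N, then it snaps back over the cover. White housing behind, to y = 123 mm.
- catch_r_nose (a point): The same catch at the tray's -y end (mirror image). A cover let go between the catches stops on the two ramps, its underside about 15 mm above the rim: its own weight, or the mug's, does not carry it down; it must be pressed, at both ends or in the middle.
- cover_center (a point): Loose flat green cover plate, 64 mm (its x) by 150 mm (its y) by 8 mm thick (z), lying flat on the bench, 90 g or so. This point is its centre. Either way round fits the tray. Grasp it across its 64 mm width.
- spoon_grip (a point): Loose steel measuring spoon lying on the bench, 125 mm long. This point is on its round handle (9 mm thick) near the balance point, 8 mm above its underside. Its x axis runs along the handle to the bowl: bowl 34 mm across, 14 mm deep, far side at x = 55 mm; the handle ends at x = -70 mm. It may lie either way round in the tray, along it.
- mug_center (a point): Loose orange mug, 62 mm outside diameter, 75 mm tall, upright. This point is on its axis, half-way up (37.5 mm above its underside). z up; its handle sticks out on its +y side, so pinch the body along its x axis, near the rim (upper third) so that the gripper clears the mug.
- jar_center (a point): Bystander: closed amber glass jar, about 64 mm diameter, 95 mm tall; point half-way up. Leave it.
- canister_center (a point): Bystander: steel canister, 60 mm diameter, 85 mm tall; point half-way up. Leave it.
- funnel_center (a point): Bystander: blue plastic funnel standing on its 68 mm wide mouth, 68 mm tall; point half-way up. Leave it.
- bowl_center (a point): Bystander: white ceramic bowl, 84 mm diameter, 40 mm tall; point half-way up. Leave it.
Not all that is in view belongs to the job. Of the things shaped like the part that bears spoon_grip, the bare steel one is meant.

How it is judged:
On the way, in this order (a step that is already met when the one before it is completed fails the run):
1. the spoon lies inside the tray, let go (x of spoon_grip in the frame of tray_rim between -0.026 and 0.026 m and y of spoon_grip in the frame of tray_rim between -0.05 and 0.05 m and z of spoon_grip in the frame of tray_rim below -0.004 m and angle between the x axis of spoon_grip and the y axis of tray_rim, either way round below 0.4 rad and contact force between the fingers and spoon below 0.05 N), for 0.2 s.
2. the cover is pressed down level on the rim with the spoon under it, before the mug is on it (horizontal distance between cover_center and tray_rim below 0.01 m and angle between the y axis of cover_center and the y axis of tray_rim, either way round below 0.1 rad and angle between cover_center's own z axis and vertical below 0.03 rad and z of cover_center in the frame of tray_rim between 0.002 and 0.006 m and x of spoon_grip in the frame of tray_rim between -0.026 and 0.026 m and y of spoon_grip in the frame of tray_rim between -0.05 and 0.05 m and z of spoon_grip in the frame of tray_rim below -0.004 m and angle between the x axis of spoon_grip and the y axis of tray_rim, either way round below 0.4 rad and contact force between mug and cover below 0.05 N), for 0.2 s.
3. the mug stands upright on the middle of the cover (horizontal distance between mug_center and cover_center below 0.02 m and angle between mug_center's own z axis and vertical below 0.06 rad and z of mug_center in the frame of tray_rim between 0.0425 and 0.0485 m and contact force between the fingers and mug below 0.05 N), for 0.2 s.
At the end, for the whole second after the job is handed in: The spoon lies in the tray (wholly below the rim), the cover sits on the rim within 2 mm of its seated height and 0.03 rad of level, centred within 10 mm and square within 0.1 rad; the mug stands upright (0.06 rad) on the cover within 20 mm of its middle; all released and at rest (all of step 3 and x of spoon_grip in the frame of tray_rim between -0.026 and 0.026 m and y of spoon_grip in the frame of tray_rim between -0.05 and 0.05 m and z of spoon_grip in the frame of tray_rim below -0.004 m and angle between the x axis of spoon_grip and the y axis of tray_rim, either way round below 0.4 rad and horizontal distance between cover_center and tray_rim below 0.01 m and angle between the y axis of cover_center and the y axis of tray_rim, either way round below 0.1 rad and angle between cover_center's own z axis and vertical below 0.03 rad and z of cover_center in the frame of tray_rim between 0.002 and 0.006 m and linear speed of each of mug, cover below 0.02 m/s); the robot touches nothing.
It fails at once if a bystander is moved more than 30 mm or tipped over (distance of any of jar_center, canister_center, funnel_center, bowl_center from where it was at the start of the episode above 0.03 m or angle between any of jar_center, canister_center, funnel_center, bowl_center's own z axis and vertical above 0.5 rad).
It also fails if it takes over 72 s, if anything falls off the work surface, if the arm or the gripper's body presses on something with over 40 N, if the wrist force passes 120 N, or if a joint passes its speed limit or range.

## Working session

There is one attempt and no reset: what is moved stays moved. The work goes in short steps, Python scripts to look and compute and a tool call to move; the robot and the scene stay as the last step left them, time stands still between calls to the robot, and variables do not carry over. Pictures are saved under pics/ and viewed, at most 11 in all, crops included, and the job is handed in when it is done.

Besides the shell and the picture viewer there is one more tool, called after "Emit:" as name(argument=value, ...) on one line, values as JSON. jog_arm: Moves the arm, as the interface text tells. Its arguments: {"type":"object","properties":{"series":{"type":"array"},"claw":{"type":"number"},"newtons":{"type":"number"}},"required":["series"]}

```bash
ls; mkdir -p pics; cat > h.py <<'E'
import numpy as np, cv2
from scipy.spatial.transform import Rotation as Ro
from bench import sensors, viewer, order
def cloud(name):
    s=sensors.get_state(); c=viewer.read_camera(name); z=c["z_map"]
    v,u=np.mgrid[:480,:640]
    P=np.stack([(u-c["cx"])/c["fx"]*z,(v-c["cy"])/c["fy"]*z,z],-1)
    if "R" in c: W=(P-c["t"])@c["R"]
    else:
        T=np.array(c["tool_from_camera"]); P=P@T[:3,:3].T+T[:3,3]
        r=np.array(s["tcp_rot"]); R=r if r.shape==(3,3) else Ro.from_euler("xyz",r).as_matrix()
        W=P@R.T+s["eef_pos"]
    W[z==0]=np.nan
    return c["color"],W,c
def save(n,im): cv2.imwrite(f"pics/{n}.png",im[...,::-1])
E
python3 - <<'E'
from h import *
s=sensors.get_state(); print(s)
for n in("scene","top"):
    col,W,c=cloud(n); np.savez(n,col=col,W=W); save(n,col)
    if n=="top": print(W[::120,::160].round(3).tolist())
E
```

```text
pics
{'clock': 0.0, 'joint_positions': array([-1.38847548,  0.59208887,  0.04831936,  1.60985608, -0.03332015,
        0.94270472, -0.03370287]), 'qvel': array([-0.00047694,  0.00032074,  0.0005638 , -0.00226497, -0.00074518,
        0.002308  , -0.00042592]), 'joint_torque': array([ 2.52438940e-04, -5.48691773e+01,  1.54629897e+00, -1.98114359e+01,
        9.31839226e-03,  8.84736510e-03,  9.32210895e-06]), 'eef_pos': array([0.19725191, 0.69694299, 0.30275044]), 'tcp_rot': array([-3.13934438e+00,  1.20289197e-04,  2.86582065e+00]), 'force': array([-0.23240118,  0.61950828, -0.27158327]), 'ft_torque': array([0.02807583, 0.00729826, 0.05454179]), 'finger_force': 0.0, 'gripper_width': 0.08531565088063514}
[[[1.655, 1.657, -0.768], [1.708, 0.901, -0.745], [1.734, 0.159, -0.69], [1.75, -0.541, -0.625]], [[1.054, 1.508, -0.748], [0.791, 0.507, 0.016], [0.826, 0.063, 0.028], [0.867, -0.377, 0.028]], [[0.429, 0.944, -0.087], [0.456, 0.459, -0.002], [0.495, 0.031, 0.003], [0.535, -0.395, -0.001]], [[0.043, 1.283, -0.755], [0.147, 0.408, 0.003], [0.184, 0.002, -0.002], [0.222, -0.407, -0.006]]]
```

View pics/top.png

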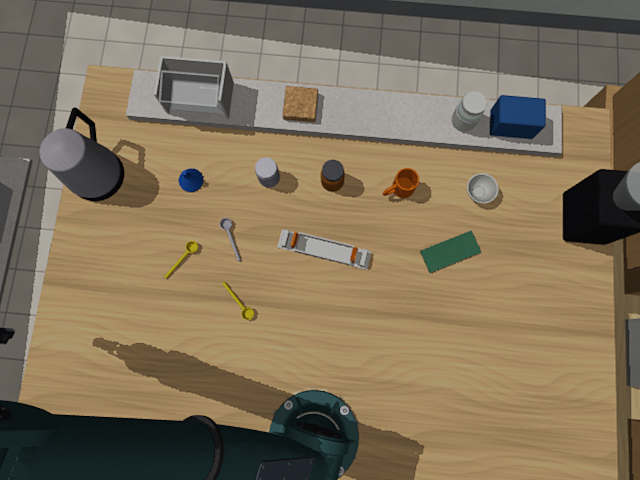

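View pics/scene.png

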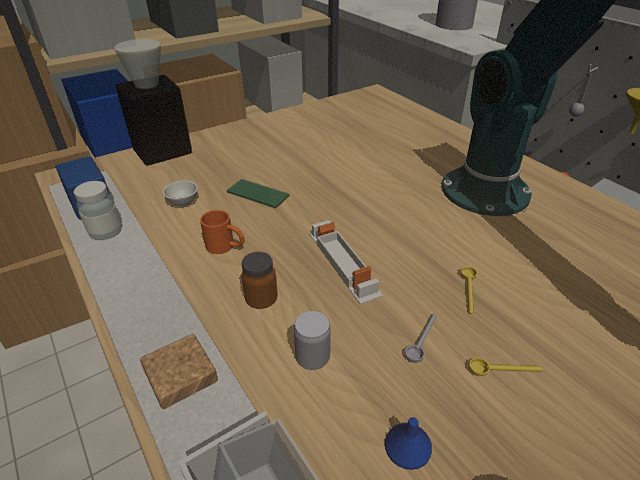

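The top view shows three spoon shapes: bare steel at (231,238), yellow at (183,259) and yellow at (240,301). I choose the steel one. The tray is at (325,250), cover at (450,252) and mug at (405,183).

```bash
cat > m.py <<'E'
from h import *
def rect(xy):
    (c,s,a)=cv2.minAreaRect((xy*1000).astype(np.float32)); b=cv2.boxPoints((c,s,a))/1000
    e=[b[1]-b[0],b[2]-b[1]]; L=max(e,key=np.linalg.norm)
    return np.array(c)/1000,np.array(s)/1000,np.arctan2(L[1],L[0])
def big(m):
    n,l,st,_=cv2.connectedComponentsWithStats(m.astype(np.uint8)); return l==1+st[1:,4].argmax()
def box(u0,v0,u1,v1):
    m=np.zeros((480,640),bool); m[v0:v1,u0:u1]=1; return m
E
python3 - <<'E'
from m import *
d=np.load("top.npz"); col,W=d["col"],d["W"]; H,S,V=np.moveaxis(cv2.cvtColor(col,cv2.COLOR_RGB2HSV),-1,0).astype(int)
def rep(n,m):
    m=big(m); p=W[m]; p=p[~np.isnan(p[:,0])]; print(n,m.sum(),*[np.round(x,3) for x in rect(p[:,:2])],"z",np.percentile(p[:,2],[5,50,95]).round(3)); return p
rep("cover",(H>60)&(H<90)&(S>80)&box(410,220,490,280))
org=(H<15)&(S>170)
a=rep("catchA",org&box(285,225,305,255)&(V>120)); b=rep("catchB",org&box(345,240,365,270)&(V>120))
p=rep("spoon",(S<60)&box(210,210,250,265)&(V>90))
tr=rep("traywhite",(S<60)&(V>90)&box(270,220,380,275))
p=rep("mug",org&box(375,160,425,205)); t=p[p[:,2]>.068]; print(rect(t[:,:2]),t.mean(0))
for n,bx in dict(bowl=(460,165,505,210),jar=(315,155,350,195),can=(250,150,285,190),fun=(175,165,210,195)).items():
    q=W[box(*bx)]; q=q[q[:,2]>.03]; print(n,np.nanmean(q,0).round(3))
cr=col[205:325,150:270]; save("crop",cv2.resize(cr,None,fx=4,fy=4))
E
```

```text
cover 1284 [ 0.497 -0.317] [0.062 0.154] -1.098 z [0.003 0.008 0.012]
catchA 11 [0.474 0.101] [0.005 0.017] -0.108 z [0.043 0.046 0.049]
catchB 47 [ 0.464 -0.06 ] [0.009 0.043] -0.158 z [0.04  0.045 0.051]
spoon 199 [0.472 0.273] [0.122 0.033] 0.334 z [0.    0.009 0.016]
traywhite 1565 [0.474 0.018] [0.249 0.058] 1.419 z [-0.001  0.004  0.033]
mug 648 [ 0.662 -0.18 ] [0.059 0.123] -0.575 z [0.002 0.041 0.076]
(array([ 0.66181476, -0.17664641]), array([0.06482762, 0.06011092]), np.float32(1.4626858)) [ 0.66008977 -0.17964101  0.07387864]
bowl [ 0.673 -0.391  0.037]
jar [0.654 0.015 0.082]
can [0.649 0.185 0.076]
fun [0.625 0.398 0.045]
```

View pics/crop.png

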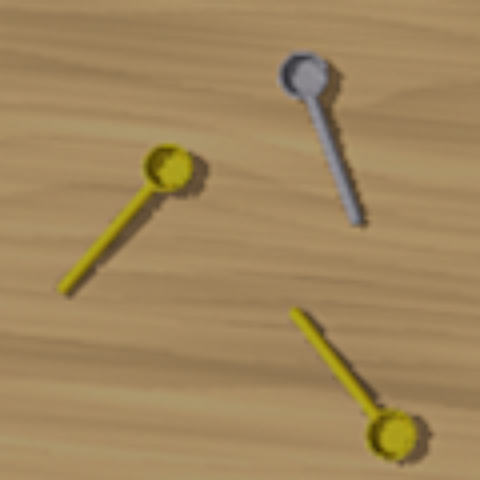

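The crop confirms the spoon choice: the bare steel bowl is at crop (305,75), full image (226,224), and the handle end is at (240,260). The other two are yellow. Next I move above it.

Emit:
jog_arm(series=[{"tx":0.02,"ty":-0.03,"wz":0.05},{"tx":0.02,"ty":-0.03,"wz":0.05},{"tx":0.02,"ty":-0.03,"wz":0.05},{"tx":0.02,"ty":-0.03,"wz":0.05},{"tx":0.02,"ty":-0.03,"wz":0.05},{"tx":0.02,"ty":-0.03,"wz":0.05},{"tx":0.02,"ty":-0.03,"wz":0.05},{"tx":0.02,"ty":-0.03,"wz":0.05},{"tx":0.02,"ty":-0.03,"wz":0.05},{"tx":0.02,"ty":-0.03,"wz":0.05},{"tx":0.02,"ty":-0.03,"wz":0.05},{"tx":0.02,"ty":-0.03,"wz":0.05}])

```text
$.series[0]: bad value
```

Emit:
jog_arm(series=[{"tx":0.01,"ty":-0.02,"tz":-0.02},{"tx":0.01,"ty":-0.02,"tz":-0.02},{"tx":0.01,"ty":-0.02,"tz":-0.01},{"tx":0.01},{},{},{}])

```text
$.series[0]: bad value
```

```bash
cat > w.py <<'E'
from m import *
import sys
n=sys.argv[1]
col,W,c=cloud("wrist"); np.savez(n,col=col,W=W); save(n,col)
s=sensors.get_state(); print(s["clock"],s["eef_pos"].round(4),s["tcp_rot"].round(3),s["joint_positions"].round(2),s["force"].round(1),s["gripper_width"])
H,S,V=np.moveaxis(cv2.cvtColor(col,cv2.COLOR_RGB2HSV),-1,0).astype(int)
def rep(n,m):
    m=big(m)&~np.isnan(W[...,0]); p=W[m]; v,u=np.nonzero(m); print(n,m.sum(),"px",int(u.mean()),int(v.mean()),*[np.round(x,4) for x in rect(p[:,:2])],"z",np.percentile(p[:,2],[5,50,95]).round(3)); return p
E
cat > s.py <<'E'
exec(open("w.py").read())
p=rep("spoon",(S<60)&(V>70)&(W[...,2]<.03)&(W[...,2]>.002))
E
python3 s.py w1
```

```text
0.15 [0.1972 0.6971 0.303 ] [-3.14   0.     2.866] [-1.39  0.59  0.05  1.61 -0.03  0.94 -0.03] [ 0.2  0.3 -0.4] 0.08559243886010127
spoon 781 px 629 376 [0.4414 0.9359] [0.0193 0.0472] -0.0675 z [0.012 0.013 0.015]
```

View pics/w1.png

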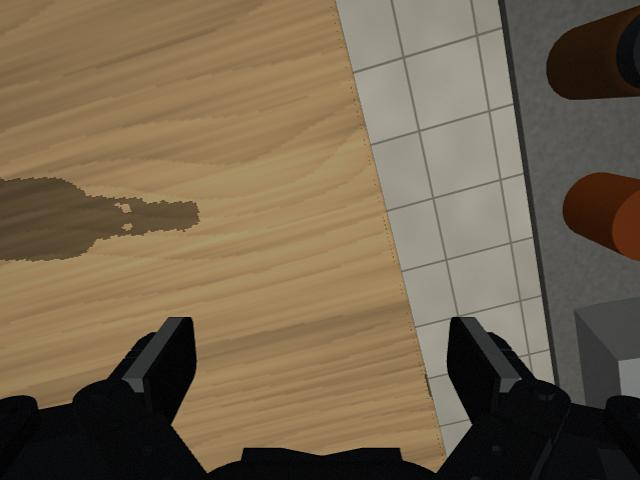

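The rows were refused because each needs all six numbers. The arm is still at its start pose, and this picture shows only bare bench and the fingertips at about (180,380) and (465,380).

Emit:
jog_arm(series=[{"tx":0.02,"ty":-0.03,"tz":0,"wx":0,"wy":0,"wz":0.05},{"tx":0.02,"ty":-0.03,"tz":0,"wx":0,"wy":0,"wz":0.05},{"tx":0.02,"ty":-0.03,"tz":0,"wx":0,"wy":0,"wz":0.05},{"tx":0.02,"ty":-0.03,"tz":0,"wx":0,"wy":0,"wz":0.05},{"tx":0.02,"ty":-0.03,"tz":0,"wx":0,"wy":0,"wz":0.05},{"tx":0.02,"ty":-0.03,"tz":0,"wx":0,"wy":0,"wz":0.05},{"tx":0.02,"ty":-0.03,"tz":0,"wx":0,"wy":0,"wz":0.05},{"tx":0.02,"ty":-0.03,"tz":0,"wx":0,"wy":0,"wz":0.05},{"tx":0.02,"ty":-0.03,"tz":0,"wx":0,"wy":0,"wz":0.05},{"tx":0.02,"ty":-0.03,"tz":0,"wx":0,"wy":0,"wz":0.05},{"tx":0.02,"ty":-0.03,"tz":0,"wx":0,"wy":0,"wz":0.05},{"tx":0.02,"ty":-0.03,"tz":0,"wx":0,"wy":0,"wz":0.06}])

```text
clock: 1.15
eef_pos: [0.438, 0.3359, 0.3038]
tcp_rot: [-3.141, -0.0, -2.805]
force: [1.0, 0.7, 1.0]
gripper_width: 0.0854
finger_force: 0.0
```

Emit:
jog_arm(series=[{"tx":0.01,"ty":-0.02,"tz":-0.02,"wx":0,"wy":0,"wz":0},{"tx":0.01,"ty":-0.02,"tz":-0.02,"wx":0,"wy":0,"wz":0},{"tx":0.01,"ty":-0.02,"tz":-0.01,"wx":0,"wy":0,"wz":0},{"tx":0.01,"ty":0,"tz":0,"wx":0,"wy":0,"wz":0},{"tx":0,"ty":0,"tz":0,"wx":0,"wy":0,"wz":0},{"tx":0,"ty":0,"tz":0,"wx":0,"wy":0,"wz":0},{"tx":0,"ty":0,"tz":0,"wx":0,"wy":0,"wz":0}])

```text
clock: 1.73
eef_pos: [0.4771, 0.2794, 0.2545]
tcp_rot: [3.14, 0.001, -2.805]
force: [-0.3, -0.6, -0.1]
gripper_width: 0.0854
finger_force: 0.0
```

```bash
python3 s.py w1
```

```text
1.7833 [0.4769 0.2795 0.2546] [ 3.140e+00  1.000e-03 -2.805e+00] [-0.56  0.44 -0.07  2.04  0.04  0.66  1.25] [-0.6  0.8 -0.3] 0.08538215482309781
spoon 4423 px 27 112 [0.4776 0.0629] [0.0626 0.0509] 1.4154 z [0.002 0.004 0.024]
```

View pics/w1.png

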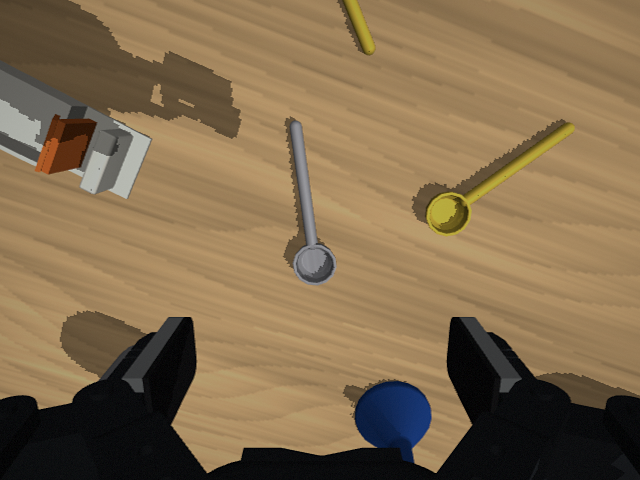

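The wrist view shows the steel spoon, with its handle end at (296,122) and its bowl at (315,263). The yellow spoons are to the right and top, and the tray end is at (90,150).

```bash
python3 - <<'E'
from m import *
d=np.load("w1.npz"); col,W=d["col"],d["W"]; H,S,V=np.moveaxis(cv2.cvtColor(col,cv2.COLOR_RGB2HSV),-1,0).astype(int)
m=big((S<50)&(V>90)&box(270,100,350,300)); p=W[m]; p=p[~np.isnan(p[:,0])]
print(m.sum(),rect(p[:,:2]))
h=big(m&box(270,100,350,240)); p=W[h];p=p[~np.isnan(p[:,0])];c,s,a=rect(p[:,:2]); print("handle",c,s,a,np.percentile(p[:,2],[5,50,95]))
c,s,_=rect(W[m&~np.isnan(W[...,0])][:,:2]); 
E
```

```text
2243 (array([0.47339548, 0.27308081]), array([0.12502383, 0.03319851]), np.float32(0.326214))
handle [0.45752505 0.25979556] [0.08731246 0.00763719] 0.46450764 [0.00793575 0.01082151 0.01354062]
```

Emit:
jog_arm(series=[{"tx":0.004,"ty":-0.008,"tz":-0.01,"wx":0,"wy":0,"wz":0.064},{"tx":0,"ty":0,"tz":-0.02,"wx":0,"wy":0,"wz":0.064},{"tx":0,"ty":0,"tz":-0.03,"wx":0,"wy":0,"wz":0},{"tx":0,"ty":0,"tz":-0.03,"wx":0,"wy":0,"wz":0},{"tx":0,"ty":0,"tz":-0.03,"wx":0,"wy":0,"wz":0},{"tx":0,"ty":0,"tz":-0.03,"wx":0,"wy":0,"wz":0},{"tx":0,"ty":0,"tz":-0.015,"wx":0,"wy":0,"wz":0},{"tx":0,"ty":0,"tz":-0.008,"wx":0,"wy":0,"wz":0},{"tx":0,"ty":0,"tz":-0.004,"wx":0,"wy":0,"wz":0},{"tx":0,"ty":0,"tz":0,"wx":0,"wy":0,"wz":0},{"tx":0,"ty":0,"tz":0,"wx":0,"wy":0,"wz":0}], claw=0.04)

```text
clock: 2.7
eef_pos: [0.4819, 0.2705, 0.0779]
tcp_rot: [3.141, 0.002, -2.679]
force: [0.9, 0.2, 1.6]
gripper_width: 0.0402
finger_force: 0.0
```

Emit:
jog_arm(series=[{"tx":0,"ty":0,"tz":0,"wx":0,"wy":0,"wz":0},{"tx":0,"ty":0,"tz":0,"wx":0,"wy":0,"wz":0},{"tx":0,"ty":0,"tz":0,"wx":0,"wy":0,"wz":0},{"tx":0,"ty":0,"tz":0,"wx":0,"wy":0,"wz":0},{"tx":0,"ty":0,"tz":0,"wx":0,"wy":0,"wz":0},{"tx":0,"ty":0,"tz":0,"wx":0,"wy":0,"wz":0},{"tx":0,"ty":0,"tz":0,"wx":0,"wy":0,"wz":0},{"tx":0,"ty":0,"tz":0,"wx":0,"wy":0,"wz":0}], claw=0, newtons=40)

```text
clock: 3.37
eef_pos: [0.4819, 0.27, 0.078]
tcp_rot: [3.141, 0.002, -2.68]
force: [-0.6, -0.1, 6.5]
gripper_width: 0.0067
finger_force: 39.2
```

Emit:
jog_arm(series=[{"tx":0,"ty":0,"tz":0.01,"wx":0,"wy":0,"wz":0},{"tx":0,"ty":0,"tz":0.02,"wx":0,"wy":0,"wz":0},{"tx":0,"ty":0,"tz":0.03,"wx":0,"wy":0,"wz":0},{"tx":0,"ty":0,"tz":0.03,"wx":0,"wy":0,"wz":-0.05},{"tx":0,"ty":-0.01,"tz":0.03,"wx":0,"wy":0,"wz":-0.12},{"tx":0,"ty":-0.01,"tz":0.02,"wx":0,"wy":0,"wz":-0.12},{"tx":0,"ty":-0.02,"tz":0.01,"wx":0,"wy":0,"wz":-0.12},{"tx":0,"ty":-0.02,"tz":0,"wx":0,"wy":0,"wz":-0.12},{"tx":0,"ty":-0.02,"tz":0,"wx":0,"wy":0,"wz":-0.12},{"tx":0,"ty":-0.02,"tz":0,"wx":0,"wy":0,"wz":-0.12},{"tx":0,"ty":-0.02,"tz":0,"wx":0,"wy":0,"wz":-0.12},{"tx":0,"ty":-0.02,"tz":0,"wx":0,"wy":0,"wz":-0.12}])

```text
clock: 4.37
eef_pos: [0.481, 0.1286, 0.2276]
tcp_rot: [3.141, -0.0, 2.588]
force: [0.3, -0.5, 0.7]
gripper_width: 0.0068
finger_force: 39.1
```

Emit:
jog_arm(series=[{"tx":-0.001,"ty":-0.02,"tz":0,"wx":0,"wy":0,"wz":-0.12},{"tx":-0.001,"ty":-0.02,"tz":0,"wx":0,"wy":0,"wz":-0.12},{"tx":-0.001,"ty":-0.02,"tz":0,"wx":0,"wy":0,"wz":-0.12},{"tx":-0.001,"ty":-0.02,"tz":0,"wx":0,"wy":0,"wz":-0.12},{"tx":-0.001,"ty":-0.02,"tz":0,"wx":0,"wy":0,"wz":-0.12},{"tx":-0.001,"ty":-0.01,"tz":0,"wx":0,"wy":0,"wz":-0.12},{"tx":-0.001,"ty":-0.01,"tz":0,"wx":0,"wy":0,"wz":-0.12},{"tx":-0.001,"ty":0,"tz":0,"wx":0,"wy":0,"wz":-0.12},{"tx":-0.001,"ty":0,"tz":0,"wx":0,"wy":0,"wz":-0.12},{"tx":0,"ty":0,"tz":0,"wx":0,"wy":0,"wz":-0.095},{"tx":0,"ty":0,"tz":0,"wx":0,"wy":0,"wz":0},{"tx":0,"ty":0,"tz":0,"wx":0,"wy":0,"wz":0}])

```text
clock: 5.37
eef_pos: [0.4722, 0.0098, 0.2272]
tcp_rot: [-3.142, -0.0, 1.422]
force: [-0.3, 0.1, -0.6]
gripper_width: 0.007
finger_force: 39.1
```

```bash
python3 w.py w2
```

```text
5.4167 [0.4723 0.0098 0.2272] [ 3.141 -0.     1.421] [-0.51  0.45  0.52  2.25 -0.43  0.54  0.19] [ 0.9 -0.4 -0.3] 0.006927123427472974
```

View pics/w2.png

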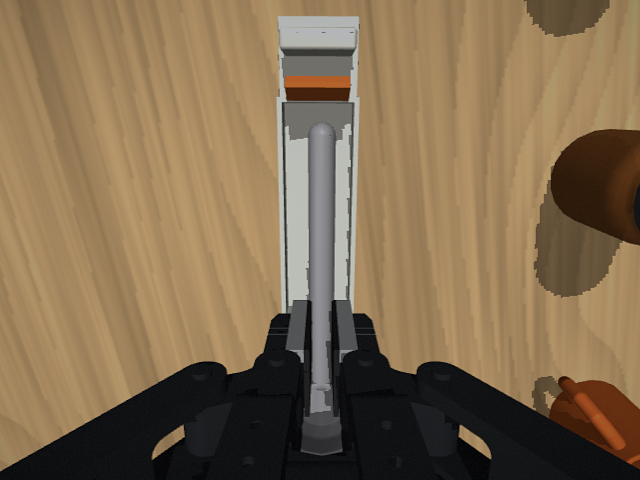

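The spoon is held along the tray: handle tip at (322,130), tray walls at columns 278 and 357, the +y catch at (318,88), the housing end at row 18.

```bash
cat > tray.py <<'E'
from m import *
import sys
d=np.load(sys.argv[1]); col,W=d["col"],d["W"]; H,S,V=np.moveaxis(cv2.cvtColor(col,cv2.COLOR_RGB2HSV),-1,0).astype(int); Z=W[...,2]
v0=110
m=(S<70)&(Z>.019)&(Z<.03)&box(265,v0,370,300)
L=W[m&box(265,v0,300,300)]; R=W[m&box(335,v0,370,300)]
for q in(L,R):
    f=np.polyfit(q[:,1],q[:,0],1); print(len(q),"x at y=.018",np.polyval(f,.018),"ang",np.pi/2-np.arctan(f[0]),"z",np.median(q[:,2]))
m=(S<70)&(Z>-.005)&box(270,8,365,60); q=W[m]; i=q[:,1].argmax(); print("housing end",np.percentile(q[:,1],[99.5,100]),q[:,0].mean())
m=(H<15)&(S>150)&box(280,70,360,105); q=W[m]; print("catch",q.mean(0),np.percentile(q,[1,99],axis=0).round(4).tolist())
q=W[(S<60)&box(310,140,335,290)&(Z>.1)]; f=np.polyfit(q[:,1],q[:,0],1); print("spoon ang",np.pi/2-np.arctan(f[0]),"z trend",np.polyfit(q[:,1],q[:,2],1), q[:,1].min(),q[:,1].max())
q=W[(S<60)&box(305,120,340,200)&(Z>.1)]; i=q[:,1].argmax(); print("handle end",q[i])
E
python3 tray.py w2.npz
```

```text
1011 x at y=.018 0.4474455898925624 ang 1.4170928492783854 z 0.024237312083801477
969 x at y=.018 0.49459857522353423 ang 1.4166582450765886 z 0.024248290297577746
housing end [0.14310697 0.14424993] 0.4877045623838849
catch [nan nan nan] [[nan, nan, nan], [nan, nan, nan]]
spoon ang 1.4261208315846785 z trend [-0.05122012  0.16176154] 0.024107478316207916 0.07524374985070507
handle end [0.48186295 0.08035682 0.15419532]
```

Emit:
jog_arm(series=[{"tx":-0.002,"ty":0,"tz":-0.02,"wx":0,"wy":0,"wz":-0.005},{"tx":0,"ty":0,"tz":-0.03,"wx":0,"wy":0,"wz":0},{"tx":0,"ty":0,"tz":-0.03,"wx":0,"wy":0,"wz":0},{"tx":0,"ty":0,"tz":-0.02,"wx":0,"wy":0,"wz":0},{"tx":0,"ty":0,"tz":-0.01,"wx":0,"wy":0,"wz":0},{"tx":0,"ty":0,"tz":-0.01,"wx":0,"wy":0,"wz":0},{"tx":0,"ty":0,"tz":-0.01,"wx":0,"wy":0,"wz":0},{"tx":0,"ty":0,"tz":-0.01,"wx":0,"wy":0,"wz":0},{"tx":0,"ty":0,"tz":0,"wx":0,"wy":0,"wz":0},{"tx":0,"ty":0,"tz":0,"wx":0,"wy":0,"wz":0}])

```text
clock: 6.25
eef_pos: [0.4704, 0.0096, 0.0868]
tcp_rot: [-3.141, -0.001, 1.415]
force: [1.0, -0.3, 0.3]
gripper_width: 0.0072
finger_force: 39.1
```

Emit:
jog_arm(series=[{"tx":0,"ty":0,"tz":0,"wx":0,"wy":0,"wz":0},{"tx":0,"ty":0,"tz":0,"wx":0,"wy":0,"wz":0},{"tx":0,"ty":0,"tz":0,"wx":0,"wy":0,"wz":0},{"tx":0,"ty":0,"tz":0,"wx":0,"wy":0,"wz":0},{"tx":0,"ty":0,"tz":0.01,"wx":0,"wy":0,"wz":0},{"tx":0,"ty":0,"tz":0.02,"wx":0,"wy":0,"wz":0},{"tx":0,"ty":0,"tz":0.03,"wx":0,"wy":0,"wz":0},{"tx":0,"ty":0,"tz":0.04,"wx":0,"wy":0,"wz":0},{"tx":0,"ty":0,"tz":0.04,"wx":0,"wy":0,"wz":0},{"tx":0,"ty":0,"tz":0,"wx":0,"wy":0,"wz":0},{"tx":0,"ty":0,"tz":0,"wx":0,"wy":0,"wz":0},{"tx":0,"ty":0,"tz":0,"wx":0,"wy":0,"wz":0}], claw=0.02)

```text
clock: 7.25
eef_pos: [0.4706, 0.0101, 0.2273]
tcp_rot: [3.14, -0.001, 1.415]
force: [-0.1, 0.3, -0.6]
gripper_width: 0.0203
finger_force: 0.0
```

```bash
python3 w.py w3
```

```text
7.3 [0.47   0.0099 0.2265] [-3.141 -0.     1.414] [-0.53  0.45  0.54  2.25 -0.45  0.54  0.21] [-0.3 -1.4 -0.1] 0.01991245816801838
```

View pics/w3.png

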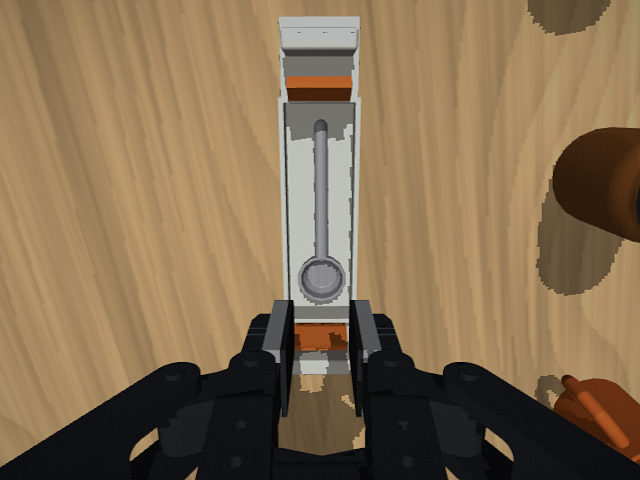

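The spoon lies in the tray: handle tip at (320,125), bowl at (322,280). Next is the cover.

Emit:
jog_arm(series=[{"tx":0.002,"ty":-0.02,"tz":0,"wx":0,"wy":0,"wz":0.05},{"tx":0.002,"ty":-0.03,"tz":0,"wx":0,"wy":0,"wz":0.05},{"tx":0.002,"ty":-0.03,"tz":0,"wx":0,"wy":0,"wz":0.05},{"tx":0.002,"ty":-0.03,"tz":0,"wx":0,"wy":0,"wz":0.05},{"tx":0.002,"ty":-0.03,"tz":0,"wx":0,"wy":0,"wz":0.05},{"tx":0.002,"ty":-0.03,"tz":0,"wx":0,"wy":0,"wz":0.05},{"tx":0.002,"ty":-0.03,"tz":0,"wx":0,"wy":0,"wz":0.05},{"tx":0.002,"ty":-0.03,"tz":0,"wx":0,"wy":0,"wz":0.06},{"tx":0.002,"ty":-0.03,"tz":0,"wx":0,"wy":0,"wz":0.06},{"tx":0.003,"ty":-0.03,"tz":0,"wx":0,"wy":0,"wz":0.06},{"tx":0.003,"ty":-0.02,"tz":0,"wx":0,"wy":0,"wz":0.05},{"tx":0.003,"ty":-0.017,"tz":0,"wx":0,"wy":0,"wz":0.05}], claw=0.0854)

```text
clock: 8.3
eef_pos: [0.4962, -0.3198, 0.2249]
tcp_rot: [-3.14, -0.002, 2.043]
force: [0.0, 0.1, 0.3]
gripper_width: 0.0854
finger_force: 0.0
```

Emit:
jog_arm(series=[{"tx":0,"ty":0,"tz":0,"wx":0,"wy":0,"wz":0},{"tx":0,"ty":0,"tz":0,"wx":0,"wy":0,"wz":0},{"tx":0,"ty":0,"tz":0,"wx":0,"wy":0,"wz":0}])

```text
clock: 8.55
eef_pos: [0.4967, -0.316, 0.2254]
tcp_rot: [-3.14, -0.004, 2.043]
force: [-0.3, 0.3, 0.4]
gripper_width: 0.0853
finger_force: 0.0
```

```bash
cat > cov.py <<'E'
exec(open("w.py").read())
rep("cover",(H>60)&(H<90)&(S>80))
E
python3 cov.py w4
```

```text
8.6 [ 0.4969 -0.3156  0.2257] [-3.141e+00 -3.000e-03  2.044e+00] [ 0.26  0.54  0.32  1.99 -0.27  0.65  1.23] [-0.3  0.4 -0.1] 0.08524076385044585
cover 19269 px 320 215 [ 0.496  -0.3157] [0.0632 0.1494] -1.0962 z [0.007 0.008 0.009]
```

```bash
python3 - <<'E'
from m import *
for n,z,y,x in(("w4",.2257,.5,1),("w3",.2265,.5,1)):
    d=np.load(n+".npz"); W=d["W"]; Z=W[...,2]
    m=(Z>z-.12)&(Z<z+.05)&box(100,300,540,400)
    print(n,np.nanpercentile(z-Z[m],[90,99,99.9,100]))
E
```

```text
w4 [0.05190361 0.05821947 0.05951454 0.06069592]
w3 [0.0540299  0.06657199 0.07072472 0.07221321]
```

Emit:
jog_arm(series=[{"tx":-0.001,"ty":0,"tz":-0.02,"wx":0,"wy":0,"wz":0},{"tx":0,"ty":0,"tz":-0.03,"wx":0,"wy":0,"wz":0},{"tx":0,"ty":0,"tz":-0.03,"wx":0,"wy":0,"wz":0},{"tx":0,"ty":0,"tz":-0.03,"wx":0,"wy":0,"wz":0},{"tx":0,"ty":0,"tz":-0.02,"wx":0,"wy":0,"wz":0},{"tx":0,"ty":0,"tz":-0.01,"wx":0,"wy":0,"wz":0},{"tx":0,"ty":0,"tz":-0.006,"wx":0,"wy":0,"wz":0},{"tx":0,"ty":0,"tz":0,"wx":0,"wy":0,"wz":0},{"tx":0,"ty":0,"tz":0,"wx":0,"wy":0,"wz":0}], claw=0.0854)

```text
clock: 9.35
eef_pos: [0.4969, -0.3172, 0.0816]
tcp_rot: [3.141, 0.001, 2.044]
force: [-0.0, -0.6, 1.0]
gripper_width: 0.0856
finger_force: 0.0
```

Emit:
jog_arm(series=[{"tx":-0.001,"ty":0.001,"tz":-0.007,"wx":0,"wy":0,"wz":0},{"tx":0,"ty":0,"tz":-0.007,"wx":0,"wy":0,"wz":0},{"tx":0,"ty":0,"tz":0,"wx":0,"wy":0,"wz":0},{"tx":0,"ty":0,"tz":0,"wx":0,"wy":0,"wz":0},{"tx":0,"ty":0,"tz":0,"wx":0,"wy":0,"wz":0}])

```text
clock: 9.77
eef_pos: [0.4955, -0.3165, 0.0671]
tcp_rot: [3.141, 0.0, 2.044]
force: [-0.1, 0.3, 0.6]
gripper_width: 0.0851
finger_force: 0.0
```

Emit:
jog_arm(series=[{"tx":0,"ty":0,"tz":0,"wx":0,"wy":0,"wz":0},{"tx":0,"ty":0,"tz":0,"wx":0,"wy":0,"wz":0},{"tx":0,"ty":0,"tz":0,"wx":0,"wy":0,"wz":0},{"tx":0,"ty":0,"tz":0,"wx":0,"wy":0,"wz":0},{"tx":0,"ty":0,"tz":0,"wx":0,"wy":0,"wz":0},{"tx":0,"ty":0,"tz":0,"wx":0,"wy":0,"wz":0}], claw=0.05, newtons=60)

```text
clock: 10.27
eef_pos: [0.4956, -0.3166, 0.0677]
tcp_rot: [3.141, 0.001, 2.044]
force: [-0.7, 0.4, 5.5]
gripper_width: 0.0621
finger_force: 65.1
```

Emit:
jog_arm(series=[{"tx":0,"ty":0,"tz":0.01,"wx":0,"wy":0,"wz":0},{"tx":0,"ty":0,"tz":0.02,"wx":0,"wy":0,"wz":0},{"tx":0,"ty":0,"tz":0.03,"wx":0,"wy":0,"wz":0},{"tx":0,"ty":0,"tz":0.03,"wx":0,"wy":0,"wz":0},{"tx":0,"ty":0.01,"tz":0.03,"wx":0,"wy":0,"wz":-0.027},{"tx":0,"ty":0.02,"tz":0.02,"wx":0,"wy":0,"wz":-0.04},{"tx":-0.002,"ty":0.02,"tz":0,"wx":0,"wy":0,"wz":-0.04},{"tx":-0.002,"ty":0.02,"tz":0,"wx":0,"wy":0,"wz":-0.04},{"tx":-0.002,"ty":0.02,"tz":0,"wx":0,"wy":0,"wz":-0.04},{"tx":-0.002,"ty":0.02,"tz":0,"wx":0,"wy":0,"wz":-0.04},{"tx":-0.002,"ty":0.02,"tz":0,"wx":0,"wy":0,"wz":-0.04},{"tx":-0.002,"ty":0.02,"tz":0,"wx":0,"wy":0,"wz":-0.04}])

```text
clock: 11.27
eef_pos: [0.483, -0.1653, 0.2074]
tcp_rot: [3.141, -0.0, 1.735]
force: [0.4, -0.0, -1.1]
gripper_width: 0.062
finger_force: 66.0
```

Emit:
jog_arm(series=[{"tx":-0.002,"ty":0.02,"tz":0,"wx":0,"wy":0,"wz":-0.04},{"tx":-0.002,"ty":0.02,"tz":0,"wx":0,"wy":0,"wz":-0.04},{"tx":-0.002,"ty":0.02,"tz":0,"wx":0,"wy":0,"wz":-0.04},{"tx":-0.002,"ty":0.02,"tz":0,"wx":0,"wy":0,"wz":-0.04},{"tx":-0.002,"ty":0.02,"tz":0,"wx":0,"wy":0,"wz":-0.04},{"tx":-0.002,"ty":0.02,"tz":0,"wx":0,"wy":0,"wz":-0.04},{"tx":0,"ty":0.02,"tz":0,"wx":0,"wy":0,"wz":-0.04},{"tx":0,"ty":0.02,"tz":0,"wx":0,"wy":0,"wz":-0.04},{"tx":0,"ty":0.014,"tz":0,"wx":0,"wy":0,"wz":0},{"tx":0,"ty":0.01,"tz":0,"wx":0,"wy":0,"wz":0},{"tx":0,"ty":0,"tz":0,"wx":0,"wy":0,"wz":0},{"tx":0,"ty":0,"tz":0,"wx":0,"wy":0,"wz":0}])

```text
clock: 12.27
eef_pos: [0.4714, 0.0176, 0.2071]
tcp_rot: [3.141, 0.0, 1.418]
force: [0.4, 0.8, -1.5]
gripper_width: 0.0616
finger_force: 66.0
```

```bash
python3 cov.py w5
```

```text
12.3167 [0.4715 0.0168 0.2072] [3.141 0.    1.416] [-0.53  0.49  0.53  2.26 -0.52  0.5   0.26] [ 0.3 -1.4 -0.1] 0.06162636908086073
cover 66413 px 320 271 [0.4734 0.03  ] [0.1257 0.064 ] 1.4211 z [0.147 0.148 0.149]
```

View pics/w5.png

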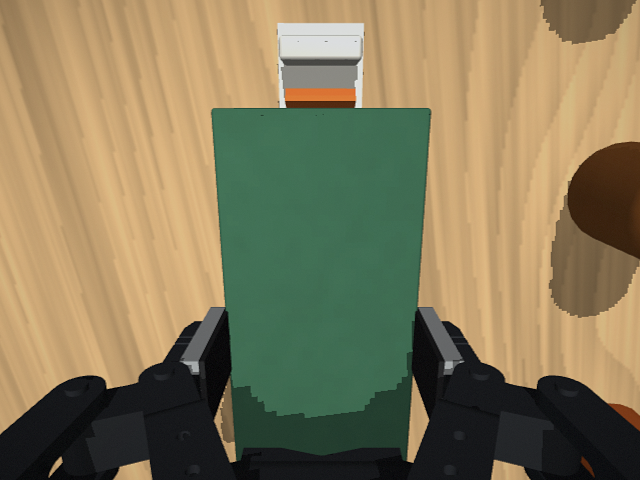

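The cover is held square over the tray: far edge at row 108, +y catch at (320,97). Its centre works out at (0.4716, 0.0181), against a tray centre of (0.471, 0.018), so I can lower it.

Emit:
jog_arm(series=[{"tx":0,"ty":0,"tz":-0.02,"wx":0,"wy":0,"wz":0},{"tx":0,"ty":0,"tz":-0.03,"wx":0,"wy":0,"wz":0},{"tx":0,"ty":0,"tz":-0.02,"wx":0,"wy":0,"wz":0},{"tx":0,"ty":0,"tz":-0.01,"wx":0,"wy":0,"wz":0},{"tx":0,"ty":0,"tz":-0.01,"wx":0,"wy":0,"wz":0},{"tx":0,"ty":0,"tz":-0.005,"wx":0,"wy":0,"wz":0},{"tx":0,"ty":0,"tz":-0.005,"wx":0,"wy":0,"wz":0},{"tx":0,"ty":0,"tz":0,"wx":0,"wy":0,"wz":0},{"tx":0,"ty":0,"tz":0,"wx":0,"wy":0,"wz":0}])

```text
clock: 13.07
eef_pos: [0.4718, 0.0178, 0.1072]
tcp_rot: [3.141, -0.001, 1.417]
force: [1.4, 3.1, 0.8]
gripper_width: 0.0621
finger_force: 66.2
```

Emit:
jog_arm(series=[{"tx":0,"ty":0,"tz":-0.004,"wx":0,"wy":0,"wz":0},{"tx":0,"ty":0,"tz":-0.004,"wx":0,"wy":0,"wz":0},{"tx":0,"ty":0,"tz":-0.003,"wx":0,"wy":0,"wz":0},{"tx":0,"ty":0,"tz":-0.002,"wx":0,"wy":0,"wz":0},{"tx":0,"ty":0,"tz":0,"wx":0,"wy":0,"wz":0},{"tx":0,"ty":0,"tz":0,"wx":0,"wy":0,"wz":0}])

```text
clock: 13.57
eef_pos: [0.472, 0.0194, 0.0939]
tcp_rot: [-3.141, -0.002, 1.419]
force: [1.5, 5.5, 0.5]
gripper_width: 0.0619
finger_force: 67.7
```

Emit:
jog_arm(series=[{"tx":0,"ty":0,"tz":-0.002,"wx":0,"wy":0,"wz":0},{"tx":0,"ty":0,"tz":-0.002,"wx":0,"wy":0,"wz":0},{"tx":0,"ty":0,"tz":0,"wx":0,"wy":0,"wz":0},{"tx":0,"ty":0,"tz":0,"wx":0,"wy":0,"wz":0}])

```text
clock: 13.9
eef_pos: [0.4718, 0.0188, 0.0915]
tcp_rot: [3.141, -0.003, 1.418]
force: [-1.8, 4.8, 20.7]
gripper_width: 0.0618
finger_force: 70.0
```

Emit:
jog_arm(series=[{"tx":0,"ty":0,"tz":-0.002,"wx":0,"wy":0,"wz":0},{"tx":0,"ty":0,"tz":0,"wx":0,"wy":0,"wz":0},{"tx":0,"ty":0,"tz":0,"wx":0,"wy":0,"wz":0}])

```text
clock: 14.15
eef_pos: [0.4717, 0.0187, 0.0914]
tcp_rot: [3.14, -0.005, 1.418]
force: [-3.9, 4.8, 44.5]
gripper_width: 0.0615
finger_force: 72.6
```

It's on the rim, pushing back with 44 N. I'll ease off, release and look.

Emit:
jog_arm(series=[{"tx":0,"ty":0,"tz":0.003,"wx":0,"wy":0,"wz":0},{"tx":0,"ty":0,"tz":0,"wx":0,"wy":0,"wz":0}])

```text
clock: 14.32
eef_pos: [0.4715, 0.0172, 0.0918]
tcp_rot: [3.14, 0.0, 1.417]
force: [-0.5, 0.2, -1.1]
gripper_width: 0.0617
finger_force: 67.6
```

Emit:
jog_arm(series=[{"tx":0,"ty":0,"tz":0,"wx":0,"wy":0,"wz":0},{"tx":0,"ty":0,"tz":0,"wx":0,"wy":0,"wz":0},{"tx":0,"ty":0,"tz":0,"wx":0,"wy":0,"wz":0},{"tx":0,"ty":0,"tz":0,"wx":0,"wy":0,"wz":0},{"tx":0,"ty":0,"tz":0.01,"wx":0,"wy":0,"wz":0},{"tx":0,"ty":0,"tz":0.02,"wx":0,"wy":0,"wz":0},{"tx":0,"ty":0,"tz":0.04,"wx":0,"wy":0,"wz":0},{"tx":0,"ty":0,"tz":0.04,"wx":0,"wy":0,"wz":0},{"tx":0,"ty":0,"tz":0.04,"wx":0,"wy":0,"wz":0},{"tx":0,"ty":0,"tz":0,"wx":0,"wy":0,"wz":0},{"tx":0,"ty":0,"tz":0,"wx":0,"wy":0,"wz":0}], claw=0.0854)

```text
clock: 15.23
eef_pos: [0.4725, 0.0179, 0.2426]
tcp_rot: [3.137, -0.001, 1.418]
force: [0.4, 0.5, -1.0]
gripper_width: 0.0853
finger_force: 0.0
```

```bash
cat > c2.py <<'E'
exec(open("w.py").read())
p=rep("cover",(H>60)&(H<90)&(S>80)&(W[...,2]>.01)&(W[...,2]<.07))
A=np.c_[p[:,:2]-p[:,:2].mean(0),np.ones(len(p))]; print("plane",np.linalg.lstsq(A,p[:,2],rcond=None)[0])
E
python3 c2.py w6
```

```text
15.2833 [0.4714 0.018  0.2411] [ 3.141e+00 -1.000e-03  1.418e+00] [-0.61  0.44  0.63  2.24 -0.47  0.59  0.22] [-0.2  0.1 -0.4] 0.08538264972995584
cover 19765 px 318 218 [0.4712 0.0176] [0.1493 0.063 ] 1.4173 z [0.031 0.032 0.033]
plane [-0.00102727  0.0011179   0.03234035]
```

View pics/w6.png

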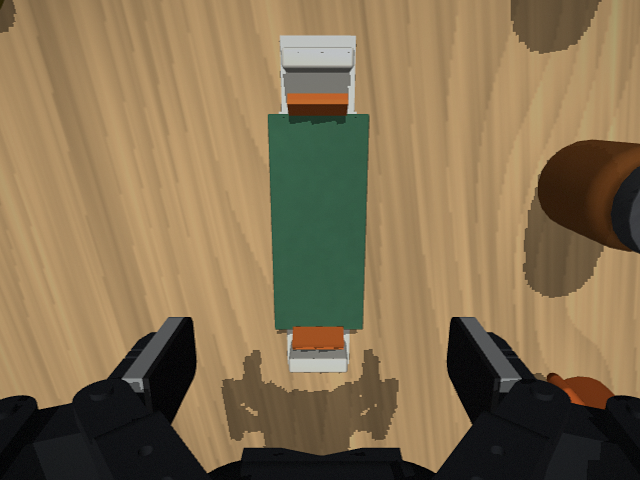

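The cover is seated level: top at z = 0.0323, centre (0.4712, 0.0176). Both catches have snapped over it, at (318,105) and (318,338). Next is the mug.

Emit:
jog_arm(series=[{"tx":0.01,"ty":-0.01,"tz":0,"wx":0,"wy":0,"wz":0.09},{"tx":0.018,"ty":-0.017,"tz":0,"wx":0,"wy":0,"wz":0.1},{"tx":0.018,"ty":-0.02,"tz":0,"wx":0,"wy":0,"wz":0.1},{"tx":0.018,"ty":-0.02,"tz":0,"wx":0,"wy":0,"wz":0.1},{"tx":0.018,"ty":-0.02,"tz":0,"wx":0,"wy":0,"wz":0.1},{"tx":0.018,"ty":-0.02,"tz":0,"wx":0,"wy":0,"wz":0.1},{"tx":0.018,"ty":-0.02,"tz":0,"wx":0,"wy":0,"wz":0.1},{"tx":0.018,"ty":-0.02,"tz":0,"wx":0,"wy":0,"wz":0.1},{"tx":0.018,"ty":-0.02,"tz":0,"wx":0,"wy":0,"wz":0.1},{"tx":0.018,"ty":-0.02,"tz":0,"wx":0,"wy":0,"wz":0.1},{"tx":0.01,"ty":-0.01,"tz":0,"wx":0,"wy":0,"wz":0.1},{"tx":0.008,"ty":0,"tz":0,"wx":0,"wy":0,"wz":0.06}])

```text
clock: 16.28
eef_pos: [0.6607, -0.1839, 0.238]
tcp_rot: [-3.139, -0.003, 2.566]
force: [0.2, -1.1, -0.1]
gripper_width: 0.0857
finger_force: 0.0
```

Emit:
jog_arm(series=[{"tx":0,"ty":0,"tz":0,"wx":0,"wy":0,"wz":0},{"tx":0,"ty":0,"tz":0,"wx":0,"wy":0,"wz":0},{"tx":0,"ty":0,"tz":0,"wx":0,"wy":0,"wz":0}])

```text
clock: 16.53
eef_pos: [0.66, -0.1786, 0.239]
tcp_rot: [-3.141, -0.004, 2.566]
force: [0.1, -0.1, -0.2]
gripper_width: 0.0854
finger_force: 0.0
```

```bash
cat > mug.py <<'E'
exec(open("w.py").read())
o=(H<15)&(S>150)&(V>40)
m=big(o&box(200,60,440,470)); p=W[m&~np.isnan(W[...,0])]
t=p[p[:,2]>.069]; print("rim",len(t),cv2.minEnclosingCircle((t[:,:2]*1000).astype(np.float32)),t[:,2].max())
E
python3 mug.py w7
```

```text
16.5833 [ 0.6602 -0.1785  0.2395] [-3.141e+00 -3.000e-03  2.566e+00] [ 0.03  0.62  0.26  1.76 -0.21  0.79  1.39] [1.5 0.4 0.6] 0.08526771681221494
rim 2526 ((661.9961547851562, -177.65272521972656), 33.091575622558594) 0.0772845958429029
```

View pics/w7.png

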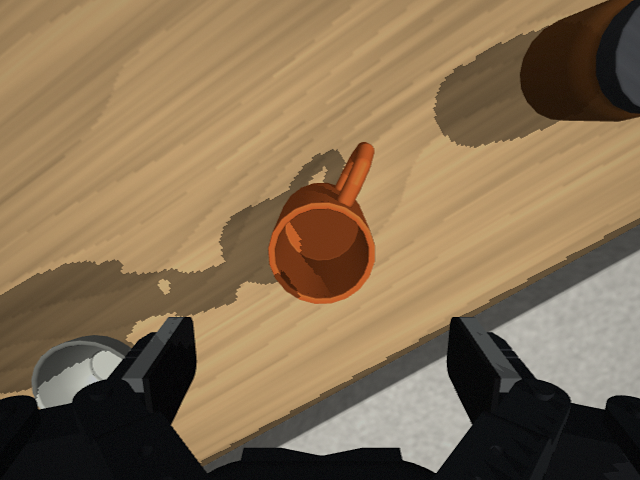

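The mug's rim circle is centred at pixel (322,253), world (0.662, -0.178). Its handle points up-right to (365,150), well clear of the pads on the left and right.

Emit:
jog_arm(series=[{"tx":0.001,"ty":0.001,"tz":-0.02,"wx":0,"wy":0,"wz":-0.1},{"tx":0,"ty":0,"tz":-0.02,"wx":0,"wy":0,"wz":-0.1},{"tx":0,"ty":0,"tz":-0.02,"wx":0,"wy":0,"wz":-0.1},{"tx":0,"ty":0,"tz":-0.02,"wx":0,"wy":0,"wz":0},{"tx":0,"ty":0,"tz":-0.02,"wx":0,"wy":0,"wz":0},{"tx":0,"ty":0,"tz":-0.02,"wx":0,"wy":0,"wz":0},{"tx":0,"ty":0,"tz":-0.008,"wx":0,"wy":0,"wz":0},{"tx":0,"ty":0,"tz":0,"wx":0,"wy":0,"wz":0},{"tx":0,"ty":0,"tz":0,"wx":0,"wy":0,"wz":0},{"tx":0,"ty":0,"tz":0,"wx":0,"wy":0,"wz":0}])

```text
clock: 17.42
eef_pos: [0.6631, -0.1786, 0.1142]
tcp_rot: [3.141, 0.002, 2.267]
force: [0.6, 0.6, 0.2]
gripper_width: 0.0857
finger_force: 0.0
```

Emit:
jog_arm(series=[{"tx":0,"ty":0,"tz":0,"wx":0,"wy":0,"wz":0},{"tx":0,"ty":0,"tz":0,"wx":0,"wy":0,"wz":0},{"tx":0,"ty":0,"tz":0,"wx":0,"wy":0,"wz":0},{"tx":0,"ty":0,"tz":0,"wx":0,"wy":0,"wz":0},{"tx":0,"ty":0,"tz":0,"wx":0,"wy":0,"wz":0},{"tx":0,"ty":0,"tz":0,"wx":0,"wy":0,"wz":0}], claw=0.05, newtons=40)

```text
clock: 17.92
eef_pos: [0.6631, -0.1789, 0.1147]
tcp_rot: [3.14, 0.002, 2.266]
force: [-1.4, 0.2, 6.3]
gripper_width: 0.061
finger_force: 44.2
```

Emit:
jog_arm(series=[{"tx":0,"ty":0,"tz":0.01,"wx":0,"wy":0,"wz":0},{"tx":0,"ty":0,"tz":0.03,"wx":0,"wy":0,"wz":0},{"tx":0,"ty":0,"tz":0.03,"wx":0,"wy":0,"wz":0},{"tx":0,"ty":0,"tz":0.03,"wx":0,"wy":0,"wz":0},{"tx":-0.01,"ty":0.01,"tz":0.02,"wx":0,"wy":0,"wz":0},{"tx":-0.02,"ty":0.02,"tz":0,"wx":0,"wy":0,"wz":0},{"tx":-0.02,"ty":0.02,"tz":0,"wx":0,"wy":0,"wz":0},{"tx":-0.02,"ty":0.02,"tz":0,"wx":0,"wy":0,"wz":0},{"tx":-0.02,"ty":0.02,"tz":0,"wx":0,"wy":0,"wz":0},{"tx":-0.02,"ty":0.02,"tz":0,"wx":0,"wy":0,"wz":0},{"tx":-0.02,"ty":0.02,"tz":0,"wx":0,"wy":0,"wz":0},{"tx":-0.02,"ty":0.02,"tz":0,"wx":0,"wy":0,"wz":0}])

```text
clock: 18.92
eef_pos: [0.511, -0.0275, 0.2334]
tcp_rot: [3.141, -0.0, 2.267]
force: [0.2, -0.8, -2.7]
gripper_width: 0.0609
finger_force: 44.7
```

Emit:
jog_arm(series=[{"tx":-0.02,"ty":0.02,"tz":0,"wx":0,"wy":0,"wz":0},{"tx":-0.012,"ty":0.016,"tz":0,"wx":0,"wy":0,"wz":0},{"tx":-0.01,"ty":0.01,"tz":0,"wx":0,"wy":0,"wz":0},{"tx":0,"ty":0,"tz":0,"wx":0,"wy":0,"wz":0},{"tx":0,"ty":0,"tz":0,"wx":0,"wy":0,"wz":0},{"tx":0,"ty":0,"tz":0,"wx":0,"wy":0,"wz":0}])

```text
clock: 19.42
eef_pos: [0.4714, 0.0171, 0.2334]
tcp_rot: [3.14, 0.002, 2.266]
force: [0.1, -0.2, -2.1]
gripper_width: 0.061
finger_force: 44.7
```

Emit:
jog_arm(series=[{"tx":0,"ty":0,"tz":-0.02,"wx":0,"wy":0,"wz":0},{"tx":0,"ty":0,"tz":-0.02,"wx":0,"wy":0,"wz":0},{"tx":0,"ty":0,"tz":-0.02,"wx":0,"wy":0,"wz":0},{"tx":0,"ty":0,"tz":-0.01,"wx":0,"wy":0,"wz":0},{"tx":0,"ty":0,"tz":-0.008,"wx":0,"wy":0,"wz":0},{"tx":0,"ty":0,"tz":-0.004,"wx":0,"wy":0,"wz":0},{"tx":0,"ty":0,"tz":-0.002,"wx":0,"wy":0,"wz":0},{"tx":0,"ty":0,"tz":0,"wx":0,"wy":0,"wz":0},{"tx":0,"ty":0,"tz":0,"wx":0,"wy":0,"wz":0},{"tx":0,"ty":0,"tz":0,"wx":0,"wy":0,"wz":0}])

```text
clock: 20.25
eef_pos: [0.4709, 0.0176, 0.1495]
tcp_rot: [3.14, 0.001, 2.267]
force: [-0.1, 0.3, -1.8]
gripper_width: 0.0605
finger_force: 44.7
```

Emit:
jog_arm(series=[{"tx":0,"ty":0,"tz":-0.001,"wx":0,"wy":0,"wz":0},{"tx":0,"ty":0,"tz":0,"wx":0,"wy":0,"wz":0},{"tx":0,"ty":0,"tz":0,"wx":0,"wy":0,"wz":0}])

```text
clock: 20.5
eef_pos: [0.4705, 0.0177, 0.1481]
tcp_rot: [3.141, 0.0, 2.267]
force: [0.5, -0.4, -1.8]
gripper_width: 0.0609
finger_force: 44.7
```

Emit:
jog_arm(series=[{"tx":0,"ty":0,"tz":-0.001,"wx":0,"wy":0,"wz":0},{"tx":0,"ty":0,"tz":0,"wx":0,"wy":0,"wz":0},{"tx":0,"ty":0,"tz":0,"wx":0,"wy":0,"wz":0}])

```text
clock: 20.75
eef_pos: [0.4704, 0.0176, 0.1469]
tcp_rot: [-3.142, -0.0, 2.267]
force: [0.1, -1.0, -2.1]
gripper_width: 0.061
finger_force: 44.7
```

Emit:
jog_arm(series=[{"tx":0,"ty":0,"tz":-0.001,"wx":0,"wy":0,"wz":0},{"tx":0,"ty":0,"tz":0,"wx":0,"wy":0,"wz":0},{"tx":0,"ty":0,"tz":0,"wx":0,"wy":0,"wz":0}])

```text
clock: 21.0
eef_pos: [0.4704, 0.0176, 0.1466]
tcp_rot: [3.141, -0.0, 2.267]
force: [-1.6, 0.8, 7.1]
gripper_width: 0.0611
finger_force: 45.4
```

Contact at 7 N. I'll release and lift straight up.

Emit:
jog_arm(series=[{"tx":0,"ty":0,"tz":0,"wx":0,"wy":0,"wz":0},{"tx":0,"ty":0,"tz":0,"wx":0,"wy":0,"wz":0},{"tx":0,"ty":0,"tz":0,"wx":0,"wy":0,"wz":0},{"tx":0,"ty":0,"tz":0,"wx":0,"wy":0,"wz":0},{"tx":0,"ty":0,"tz":0,"wx":0,"wy":0,"wz":0},{"tx":0,"ty":0,"tz":0.01,"wx":0,"wy":0,"wz":0},{"tx":0,"ty":0,"tz":0.02,"wx":0,"wy":0,"wz":0},{"tx":0,"ty":0,"tz":0.03,"wx":0,"wy":0,"wz":0},{"tx":0,"ty":0,"tz":0.04,"wx":0,"wy":0,"wz":0},{"tx":0,"ty":0,"tz":0.04,"wx":0,"wy":0,"wz":0},{"tx":0,"ty":0,"tz":0,"wx":0,"wy":0,"wz":0},{"tx":0,"ty":0,"tz":0,"wx":0,"wy":0,"wz":0}], claw=0.0854)

```text
clock: 22.0
eef_pos: [0.4716, 0.0177, 0.2888]
tcp_rot: [3.136, 0.003, 2.267]
force: [-0.6, 0.4, -0.1]
gripper_width: 0.0856
finger_force: 0.0
```

```bash
cat > fin.py <<'E'
exec(open("w.py").read())
Z=W[...,2]; o=(H<15)&(S>150)&(V>40)&(Z>.1); m=big(o); t=W[m]; 
print("mug rim",cv2.minEnclosingCircle((t[:,:2]*1000).astype(np.float32)),t[:,2].max())
A=np.c_[t[:,:2]-t[:,:2].mean(0),np.ones(len(t))]; print(np.linalg.lstsq(A,t[:,2],rcond=None)[0])
p=rep("cover",(H>60)&(H<90)&(S>80)&(Z<.06)); print(np.median(p[:,2]))
E
python3 fin.py w8
```

```text
22.05 [0.4705 0.0178 0.2871] [3.139e+00 1.000e-03 2.267e+00] [-0.49  0.32  0.44  2.2  -0.22  0.66  0.81] [ 0.3  0.8 -0.2] 0.08523470689445302
mug rim ((470.9656982421875, 17.38254737854004), 31.034887313842773) 0.10924128023084168
[-0.00991551  0.01225462  0.10627952]
cover 4759 px 371 167 [0.4785 0.0658] [0.0518 0.0633] -0.1576 z [0.031 0.032 0.034]
0.03236557661949202
```

View pics/w8.png

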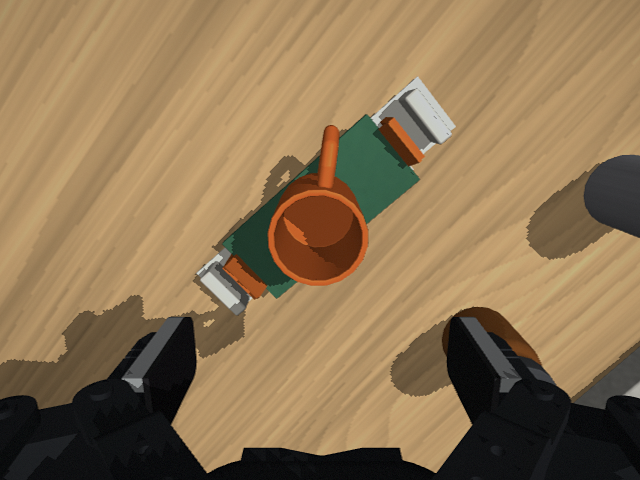

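The mug stands upright on the middle of the cover. Its rim is at (319,237), world (0.471, 0.0174), with its top at about z = 0.107. The cover is still level under both catches and nothing is being touched, so I'm handing in.

```bash
python3 -c "
from bench import order; print(order.close_job())"
```

```text
the job is handed in; nothing more can be done
None
```

I handed the job in at about 22 s of robot time: the steel spoon is in the tray, the cover is pressed level under both catches, and the mug stands upright on its middle; the hand-in call returned no verdict.

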